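# Put the letter opener in its slot and the stapler in the drawer

### The job

Tidy the desk: slide the letter opener blade-first and the right way up into the slot of its dark wooden holder until its guard meets the slotted block, with the handle resting on the holder's board. Also lower the stapler gently, standing on its base, into the open drawer of the little desk chest without dropping it, and then push the drawer fully shut with the stapler inside. Leave the mug, the calculator and the pen cup where they stand.

Things in the scene. Friction and masses are not known exactly. Their poses are not given: they have to be found in the camera images.
- opener: Letter opener lying flat, 200 mm long, about 100 g. Origin: underside, centre line, at the guard's front face; x along the blade to the tip, z up. Wooden handle (24 mm wide, 24 high) x -100 to -8 mm; steel guard (36 wide, 24 high) x -8 to 0; steel blade x 0 to 100 mm, 22 wide, 3 thick, its underside 8 mm above the handle's underside, rounded end.
- opener_grip (a point): Point in the middle of the letter opener's handle, 45 mm behind the guard's front face and 12 mm above its underside: a good place to pinch across the 24 mm width. Axes as the opener.
- opener_tip (a point): The end of the letter opener's blade, at mid-thickness: 100 mm ahead of the opener's origin and 9.5 mm above its underside.
- holder: Fixed dark wood holder. Origin: on the desk, on the slot's centre line at its mouth; x points into the slot. Board x -115 to 115 mm, 80 wide, 12 thick; on it from x = 0 to 115 a slotted block 80 wide, top 38 mm above the desk. The bare board before the block carries the handle. A 10 mm gap along the block's top shows the slot; the blade is too wide to enter from above.
- slot_mouth (a point): Centre line of the slot's floor at its mouth, 17 mm above the desk; x points into the slot. The slot is 28 mm wide, 12 mm high (z 0 to 12 mm here) and 106 mm deep. The opener is home when its guard touches the block's face: its tip then lies at x = 100 mm, y = 0, z about 4.5 mm here.
- stapler: Desk stapler, 130 mm long (x, nose to +x), 36 mm wide (y), 41 mm high at the nose, about 220 g, standing on its steel base plate (7 mm thick). Origin: centre of its underside; z up. Its black arm, 28 mm wide (30 mm at the rear), from about 18 to 38 mm height at mid-length, is to be pinched across.
- chest: Fixed low desk chest of wood with one drawer: 220 mm deep (x), 240 mm wide (y), 85 mm high. Origin: centre of its underside; the drawer opens towards -x. The front of the carcass, from which the drawer comes out, lies about 95 mm from the origin towards -x.
- chest_drawer0 (a joint): How far the drawer is open, in m: 0 shut, 0.15 fully open. It starts more than 0.12 open. Moves against about 1 N of friction.
- drawer_floor (a point): Centre of the drawer's inner floor, 22 mm above the desk; moves with the drawer, axes as the chest. Inside: x -87 to 87 mm, 198 mm wide (y), walls 41 mm high. Front panel's outer face at x = -108 mm, its top 51 mm above the floor. Open from above only in front of the chest: x from -87 mm to about -95 mm + the drawer's opening. The stapler fits under the chest's top.
- chest_drawer0_handle (a point): Middle of the drawer's bar handle, a 100 mm long horizontal steel bar (11 mm thick) along y, 35 mm in front of the front panel, 47 mm above the desk; moves with the drawer.
- mug: White mug, 74 mm across, 90 mm high; bystander. Origin: centre of its underside.
- calculator: Grey desk calculator, 120 x 74 x 14 mm; bystander. Origin: centre of its underside.
- pencup: White pen cup with pens, 72 mm across, 85 mm high (pens to 145 mm); bystander. Origin: centre of its underside.
Mind the look-alikes: they are no part of the job. There is more than one size of the stapler; the one meant has the size given above.

How it is judged:
By the outcome, as a careful person would: the job done as asked, in the order asked, and still so for the second after the job is handed in, with the robot touching nothing.
It also fails if it takes over 72 s, if anything falls off the work surface, if the arm or the gripper's body presses on something with over 40 N, if the wrist force passes 120 N, or if a joint passes its speed limit or range.

### The arm

A 7-joint arm with a two-finger parallel gripper is mounted at the origin on the work surface. World frame = base frame: x ahead of the robot, y to its left, z up, the work surface at z = 0. Lengths are in m, angles in rad, forces in N, time in s.
With the tool pointing down it reaches from about 0.425 to 0.8 m from the base axis. Payload 8.3 kg.
Tool frame: the origin (TCP) lies on the centre line of the jaws, within the pads' length; the fingertips stand 11 mm ahead of it and the grasp point (between the pads) lies 8 mm behind it; z points along the fingers, y is the line along which they close (so a half turn about z gives the same grasp; the last joint's range is limited). The gripper opens to 85 mm and grips with 20 to 120 N. Pads are 22 mm wide; open, the fingers measure 114 mm over their backs; the gripper's body (76 mm by 85 mm) begins 54 mm behind the grasp point. The pads swing forward as they close: fully open they stand 13 mm farther back than shut.
Start: joints at [1.141, 0.383, 0.016, 1.37, -0.006, 1.388, -0.046], TCP at [0.224, -0.583, 0.242] pointing down, gripper open.
Joint ranges: [-2.95, 2.95], [-0.25, 2.06], [-1.52, 1.56], [0.18, 2.33], [-1.44, 4.58], [0.02, 2.06], [-3.01, 3.01]. Speed limits (rad/s): [2.39, 2.39, 3.01, 3.01, 3.14, 3.14, 3.14].

### API

Orientations are given as a rotation vector (axis times angle).
In Python, from workcell import env gives the robot as it stands.
- The arm moves only by the tool step_arm, never from a script. Its argument "commands" is a list of rows, each a list of 2 entries, a list of its own where there are three numbers: the shift along the world's x, y, z normalised to -1 to 1, where 1 is 500 mm, then the turn, a rotation vector about the world's x, y, z normalised to -1 to 1, where 1 is 60 degrees. In form: [[[tx, ty, tz], [rx, ry, rz]], ...]. A call has 1 to 12 rows; each row is the pose to reach, as a shift and turn from the pose commanded when the call began; what a row does not reach only later rows make up. A row lasts 1/12 s, in which the tool goes at most 41.7 mm and 7.16 degrees, less where a joint would pass 70% of its speed; a pose out of reach is approached as far as the arm can. A call with a number of a shift or a turn outside -1 to 1 is refused whole. A call with a gripper value outside its range is refused whole. "jaw" is the opening, from 0 (shut) to 1 (fully open), set as the call begins (left out, the last holds). The fingers move at their own pace and stop on an object; "newtons" is the grip in N (left out, the last holds). Time passes only in rows, so rows that repeat a pose let the fingers close. It gives the time, the measured TCP pose, the force, the opening and the grip force at its end, in the units of the state.
- env.observe(): the state, without advancing time (a new reading comes with each control period).
- env.grab_frame(name): name is "scene" or "top" or "wrist"; returns (picture, depth): 420x560x3 uint8, red, green, blue; 420x560 float32, m along the optical axis (not along the pixel's ray), 0 where there is no reading.
- env.calibration(name): a dict with "K" (3x3 intrinsics, pixels), "origin" and "orientation" of the camera in the world. Camera axes: x right, y down, z forward; pixel columns grow to the right and rows downward; lengths in m; the calibration is good to about 2 mm. A picture is of the moment at which its call begins: read the wrist's pose just before it. calibration takes no time and is no camera call; for the wrist camera it gives the pose at the moment of the call.
- env.finish_job(): hands the job in; it is judged then, once.
The state is a dict: "clock": time; "joint_positions": joint angles; "dq": joint speeds; "effort": joint torques, N m; "eef_pos": TCP position; "orientation": TCP orientation; "contact_force": force on the tool from outside, world axes, zero at the start; "ft_torque": the same for the moment, N m; "width": finger opening in m; "grasp_force": force on a finger pad.
Only numpy, scipy, OpenCV 4.12 (cv2) and the standard library are available. Lean on these libraries where they do the work, as an engineer would, in place of code of your own. Each camera call takes 0.05 s, during which the arm holds its last target. There are 200 camera calls.

## Working session

There is one attempt and no reset: what is moved stays moved. The work goes in short steps, Python scripts to look and compute and a tool call to move; the robot and the scene stay as the last step left them, time stands still between calls to the robot, and variables do not carry over. Pictures are saved under pics/ and viewed, at most 10 in all, crops included, and the job is handed in when it is done.

Besides the shell and the picture viewer there is one more tool, called after ">>>" as name(argument=value, ...), one argument or row to a line, values as JSON. step_arm: Moves the arm, as the interface text tells. Scaled input: -1 to 1 covers 500 mm each way for a shift and 60 degrees each way for a turn. Its arguments: {"type":"object","properties":{"commands":{"type":"array"},"jaw":{"type":"number"},"newtons":{"type":"number"}},"required":["commands"]}

```bash
mkdir -p pics; cat > h.py <<'E'
import numpy as np, cv2
from scipy.spatial.transform import Rotation as R
from workcell import env
def rot(c):
    o=np.array(c["orientation"],float)
    return o if o.shape==(3,3) else R.from_rotvec(o).as_matrix()
def snap(name,f):
    c=env.calibration(name); p,d=env.grab_frame(name)
    cv2.imwrite(f"pics/{f}.png",p[:,:,::-1]); np.savez(f"pics/{f}.npz",p=p,d=d,K=c["K"],o=c["origin"],R=rot(c))
def cloud(f):
    z=np.load(f"pics/{f}.npz"); d=z["d"]; v,u=np.mgrid[:d.shape[0],:d.shape[1]]
    K=z["K"]; c=np.stack([(u-K[0,2])/K[0,0]*d,(v-K[1,2])/K[1,1]*d,d],-1)
    w=c@z["R"].T+z["o"]; w[d==0]=np.nan
    return z["p"],w
E
python3 - <<'E'
from h import *
print(env.observe())
print(env.calibration("top"));print(env.calibration("scene"))
snap("top","top0");snap("scene","scene0")
E
```

```text
{'clock': 0.0, 'joint_positions': array([ 1.14111097,  0.38424484,  0.01638935,  1.37114536, -0.00628105,
        1.38822291, -0.04651194]), 'dq': array([-6.37262177e-04, -5.52851001e-04,  1.14689473e-03,  1.36357760e-03,
        1.72076080e-03,  3.94813229e-05,  7.30901783e-04]), 'effort': array([ 6.48635159e-05, -6.27599788e+01,  8.44518207e-01, -3.71815288e+01,
        1.67412311e-02,  1.41743492e-02, -4.83446183e-05]), 'eef_pos': array([ 0.22398061, -0.58296816,  0.24127881]), 'orientation': array([-3.08700517e+00, -5.72633165e-01,  6.57616645e-04]), 'contact_force': array([-0.22822847, -0.04723912, -0.38124822]), 'ft_torque': array([ 0.04393371,  0.06263721, -0.00646482]), 'grasp_force': 0.0, 'width': 0.0852318903467969}
{'K': array([[442.00383054,   0.        , 278.76190653],
       [  0.        , 442.00383054, 211.79285089],
       [  0.        ,   0.        ,   1.        ]]), 'origin': array([ 0.41685353, -0.03696422,  1.11611439]), 'orientation': array([-2.13973378,  2.12210134, -0.18105772])}
{'K': array([[546.02724183,   0.        , 288.58734131],
       [  0.        , 546.02724183, 210.27119055],
       [  0.        ,   0.        ,   1.        ]]), 'origin': array([ 1.47085474, -0.30930702,  0.85548457]), 'orientation': array([-1.89666375, -1.38734904,  0.62622031])}
```

View pics/top0.png

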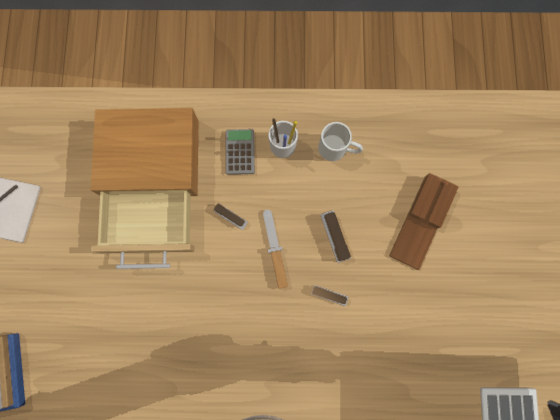

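View pics/scene0.png

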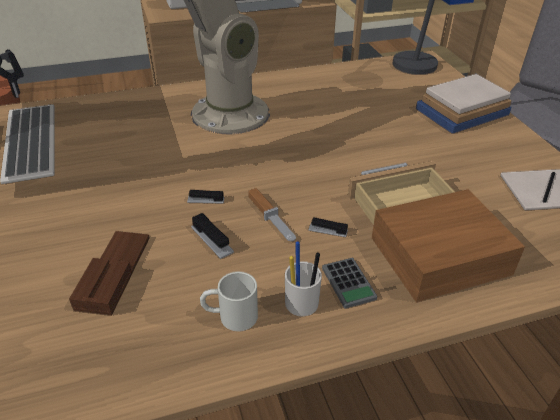

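The two views show the chest with its open drawer (top 145,215), the opener (270,245) with its tip up-image at (268,213), the holder (425,220) with its block at the upper end, the mug, calculator and pen cup. There are three staplers: (230,215), (336,236) and (330,295). The middle one looks the largest, so I'll measure all three.

```bash
python3 - <<'E'
from h import *
p,w=cloud("top0")
print(w[390,280],w[300,60],w[100,500],w[250,450])
for n,(u,v,uu,vv) in dict(st_a=(205,195,255,235),st_b=(312,200,360,268),st_c=(303,280,358,312),opener=(254,202,296,295),holder=(380,165,470,275)).items():
    s=w[v:vv,u:uu].reshape(-1,3); c=p[v:vv,u:uu].reshape(-1,3)
    q=s[s[:,2]>0.006+np.nanmedian(w[330:360,200:300,2])]
    r=cv2.minAreaRect((q[:,:2]*1000).astype(np.float32)); 
    m=q[:,:2].mean(0); 
    print(n,len(q),np.round(r[0]),np.round(r[1]),round(r[2],1),"z",np.round(np.percentile(q[:,2],[5,50,95,99]),4),m.round(3))
print(w[330:360,200:300,2].mean(), env.observe()['eef_pos'])
# tilt of desk
im=cv2.resize(p[190:310,200:480],None,fx=2.8,fy=2.8,interpolation=cv2.INTER_CUBIC); cv2.imwrite("pics/crop.png",im[:,:,::-1])
E
```

```text
[ 0.17686915 -0.04055603 -0.00025648] [0.38385133 0.50587755 0.0010462 ] [ 0.91700823 -0.62181386  0.00404785] [ 0.51540722 -0.46521792  0.0044139 ]
st_a 274 [608.  83.] [89. 48.] 55.7 z [0.0188 0.0269 0.0314 0.0335] [0.598 0.092]
st_b 702 [ 549. -176.] [129.  48.] 13.2 z [0.0096 0.0378 0.0435 0.045 ] [ 0.545 -0.174]
st_c 307 [ 406. -176.] [114.  42.] 71.0 z [0.0095 0.0273 0.0313 0.0323] [ 0.403 -0.158]
opener 752 [510. -31.] [210.  77.] 0.9 z [0.0102 0.0227 0.0285 0.0298] [ 0.512 -0.024]
holder 3149 [ 589. -393.] [196. 272.] 83.8 z [0.0112 0.0187 0.0426 0.0443] [ 0.588 -0.395]
nan [ 0.224024   -0.58300229  0.24137177]
```

View pics/crop.png

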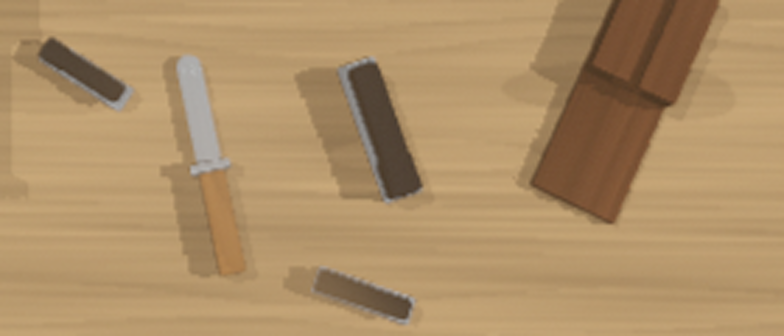

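Candidates: A at (230,215), about 29 mm high; B at (336,236), 130 mm long and about 41 mm high; C at (330,295), about 29 mm high. The crop confirms B is the full-size one, so B is meant. I'm moving over the opener for a close look.

>>> step_arm(
  commands=[
    [[0.28,0.52,0.12],[0,0,-0.15]],
    [[0.28,0.52,0.12],[0,0,-0.15]],
    [[0.28,0.52,0.12],[0,0,-0.15]],
    [[0.28,0.52,0.12],[0,0,-0.15]],
    [[0.28,0.52,0.12],[0,0,-0.15]],
    [[0.28,0.52,0.12],[0,0,-0.15]],
    [[0.28,0.52,0.12],[0,0,-0.15]],
    [[0.28,0.52,0.12],[0,0,-0.15]],
  ],
  jaw=0.6,
)

```text
clock: 0.77
eef_pos: [0.3684, -0.3168, 0.3039]
orientation: [-3.122, -0.344, -0.005]
contact_force: [1.0, -0.3, 0.6]
width: 0.0513
grasp_force: 0.0
```

>>> step_arm(
  commands=[
    [[0.26,0.5,0],[0,0,0]],
    [[0.26,0.5,0],[0,0,0]],
    [[0.26,0.5,0],[0,0,0]],
    [[0.26,0.5,0],[0,0,0]],
    [[0.26,0.5,0],[0,0,0]],
    [[0.26,0.5,0],[0,0,0]],
    [[0.26,0.5,0],[0,0,0]],
    [[0.26,0.5,0],[0,0,0]],
    [[0.26,0.5,0],[0,0,0]],
  ],
)

```text
clock: 1.52
eef_pos: [0.4946, -0.0712, 0.3018]
orientation: [-3.123, -0.336, 0.001]
contact_force: [0.1, -1.2, 0.6]
width: 0.0513
grasp_force: 0.0
```

```bash
python3 - <<'E'
from h import *
s=env.observe();print(s['clock'],s['eef_pos'],s['orientation'],s['joint_positions'].round(2))
print(env.calibration("wrist"))
snap("wrist","w1")
p,w=cloud("w1");print(w[::100,::130].round(3).tolist())
E
```

```text
1.5167 [ 0.49457597 -0.0711933   0.30177202] [-3.12264661e+00 -3.36242988e-01  1.10432230e-03] [ 0.47  0.11 -0.43  1.58  0.05  1.45 -1.32]
{'K': array([[361.32032523,   0.        , 277.7542694 ],
       [  0.        , 361.32032523, 209.07334567],
       [  0.        ,   0.        ,   1.        ]]), 'origin': array([ 0.56996223, -0.05554968,  0.43437484]), 'orientation': array([ 2.25181725, -1.81414455, -0.28263779])}
[[[0.599, 0.239, 0.024], [0.63, 0.119, 0.002], [0.66, -0.016, 0.002], [0.689, -0.15, 0.002], [0.718, -0.285, 0.001]], [[0.509, 0.204, 0.074], [0.528, 0.11, 0.001], [0.56, -0.036, 0.001], [0.59, -0.17, 0.042], [0.623, -0.327, 0.001]], [[0.374, 0.258, 0.001], [0.408, 0.099, 0.001], [0.443, -0.059, 0.002], [0.477, -0.218, 0.001], [0.514, -0.367, 0.013]], [[0.229, 0.259, 0.003], [0.266, 0.086, 0.002], [0.304, -0.087, 0.001], [0.342, -0.261, 0.001], [0.38, -0.433, 0.002]], [[0.494, -0.009, 0.371], [0.093, 0.07, 0.001], [0.504, -0.065, 0.369], [0.516, -0.091, 0.375], [0.519, -0.121, 0.371]]]
```

View pics/w1.png

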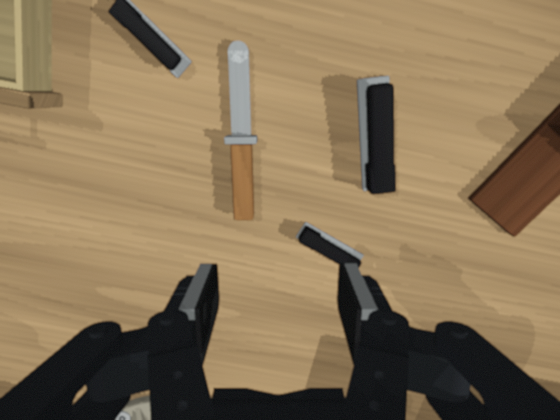

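The wrist view shows the opener's tip at (237,42), guard at (240,139) and butt at (243,220). The full-size stapler is at (377,135), with small staplers at (150,38) and (330,245), and the holder is on the right. Next I'll measure poses.

```bash
python3 - <<'E'
from h import *
p,w=cloud("w1")
def rect(n,box,zlo,zhi):
    u,v,uu,vv=box; s=w[v:vv,u:uu].reshape(-1,3); q=s[(s[:,2]>zlo)&(s[:,2]<zhi)]
    r=cv2.minAreaRect((q[:,:2]*1000).astype(np.float32)); b=cv2.boxPoints(r)
    d=cv2.fitLine((q[:,:2]*1000).astype(np.float32),cv2.DIST_HUBER,0,.01,.01).ravel()
    print(n,len(q),np.round(r[0],1),np.round(r[1],1),"ang",round(np.degrees(np.arctan2(d[1],d[0])),1),"mean",q[:,:2].mean(0).round(4),"z",np.percentile(q[:,2],[5,50,95]).round(4)); print(b.round(0).tolist())
rect("handle",(222,145,262,226),.020,.032)
rect("guard",(215,130,265,150),.016,.032)
rect("blade",(220,35,260,134),.006,.02)
rect("opener",(215,30,265,226),.006,.032)
rect("stap",(345,65,405,200),.03,.05)
rect("stapall",(345,65,405,200),.005,.05)
# top-view top-of-chest / drawer / holder
p,w=cloud("top0")
rect("chest top",(80,95,215,200),.075,.1)
rect("frontpanel",(80,235,205,256),.06,.085)
rect("handlebar",(105,258,180,275),.035,.06)
rect("drawerfloor",(105,195,185,245),.015,.03)
rect("holder",(380,165,470,275),.034,.05)
rect("holderboard",(380,165,470,275),.009,.02)
E
```

```text
handle 1555 [464.5 -34. ] [89.9 24. ] ang 12.9 mean [ 0.466  -0.0339] z [0.0232 0.025  0.0264]
[[418.0, -32.0], [423.0, -56.0], [511.0, -36.0], [506.0, -12.0]]
guard 373 [510.  -23.8] [14.7 35.9] ang -77.3 mean [ 0.5113 -0.024 ] z [0.0183 0.0249 0.0264]
[[499.0, -8.0], [507.0, -43.0], [521.0, -40.0], [513.0, -5.0]]
blade 1811 [567.1 -10.9] [97.  22.3] ang 12.6 mean [ 0.5675 -0.0109] z [0.0108 0.0122 0.0136]
[[517.0, -11.0], [522.0, -32.0], [617.0, -11.0], [612.0, 11.0]]
opener 3759 [517.2 -22.6] [198.9  35.7] ang 13.0 mean [ 0.5191 -0.0221] z [0.011  0.0143 0.0261]
[[416.0, -20.0], [422.0, -56.0], [618.0, -25.0], [613.0, 10.0]]
stap 2934 [ 546.5 -176.1] [121.8  30.6] ang 19.6 mean [ 0.5487 -0.1732] z [0.0334 0.038  0.0416]
[[484.0, -181.0], [494.0, -210.0], [609.0, -172.0], [600.0, -143.0]]
stapall 4010 [ 548.4 -173.2] [130.5  35.2] ang 18.9 mean [ 0.5513 -0.1695] z [0.0071 0.0364 0.0414]
[[481.0, -177.0], [492.0, -210.0], [616.0, -170.0], [605.0, -136.0]]
chest top 8175 [750.5 299.9] [207.5 242. ] ang 66.5 mean [0.7472 0.2985] z [0.0831 0.0866 0.0898]
[[644.0, 418.0], [650.0, 176.0]
[... 169 characters left out ...]
5.0, 177.0], [539.0, 410.0]]
handlebar 287 [474.2 292. ] [ 24.2 130. ] ang -89.2 mean [0.4696 0.2927] z [0.0486 0.0529 0.0563]
[[461.0, 357.0], [463.0, 227.0], [487.0, 227.0], [486.0, 357.0]]
drawerfloor 3587 [588.1 300.5] [120.3 191.3] ang -89.3 mean [0.5874 0.3018] z [0.0204 0.0237 0.0272]
[[526.0, 395.0], [530.0, 203.0], [651.0, 206.0], [646.0, 398.0]]
holder 1345 [ 638.8 -420.5] [ 81.4 116.9] ang -40.9 mean [ 0.6381 -0.4199] z [0.0367 0.0402 0.0437]
[[568.0, -432.0], [674.0, -483.0], [709.0, -409.0], [604.0, -358.0]]
holderboard 1615 [ 574.7 -397.4] [129.4 227.9] ang -27.1 mean [ 0.5432 -0.3733] z [0.0108 0.0144 0.0185]
[[444.0, -386.0], [632.0, -515.0], [705.0, -409.0], [518.0, -279.0]]
```

>>> step_arm(
  commands=[
    [[-0.041,0.082,-0.2],[0,0,0.011]],
    [[-0.041,0.082,-0.3],[0,0,0.011]],
    [[-0.041,0.082,-0.4],[0,0,0.011]],
    [[-0.041,0.082,-0.45],[0,0,0.011]],
    [[-0.041,0.082,-0.5],[0,0,0.011]],
    [[-0.041,0.082,-0.53],[0,0,0.011]],
    [[-0.041,0.082,-0.55],[0,0,0.011]],
    [[-0.041,0.082,-0.56],[0,0,0.011]],
    [[-0.041,0.082,-0.57],[0,0,0.011]],
    [[-0.041,0.082,-0.574],[0,0,0.011]],
    [[-0.041,0.082,-0.574],[0,0,0.011]],
  ],
)

```text
clock: 2.48
eef_pos: [0.4751, -0.0332, 0.0168]
orientation: [3.122, 0.345, 0.004]
contact_force: [-0.1, -0.5, -1.1]
width: 0.0513
grasp_force: 0.0
```

>>> step_arm(
  commands=[
    [[0,0,0],[0,0,0]],
    [[0,0,0],[0,0,0]],
    [[0,0,0],[0,0,0]],
    [[0,0,0],[0,0,0]],
    [[0,0,0],[0,0,0]],
    [[0,0,0],[0,0,0]],
  ],
  jaw=0.0,
  newtons=50,
)

```text
clock: 2.98
eef_pos: [0.475, -0.0327, 0.017]
orientation: [3.121, 0.347, 0.005]
contact_force: [-0.8, -0.4, 7.0]
width: 0.0226
grasp_force: 49.8
```

>>> step_arm(
  commands=[
    [[0,0,0.06],[0,0,0]],
    [[0,0,0.14],[0,0,0]],
    [[0,0,0.22],[0,0,0]],
    [[0.03,-0.07,0.29],[0,0,-0.1]],
    [[0.05,-0.14,0.35],[0,0,-0.2]],
    [[0.08,-0.21,0.4],[0,0,-0.3]],
    [[0.1,-0.28,0.46],[0,0,-0.4]],
    [[0.12,-0.34,0.52],[0,0,-0.5]],
    [[0.15,-0.4,0.58],[0,0,-0.6]],
    [[0.17,-0.46,0.64],[0,0,-0.64]],
    [[0.17,-0.48,0.68],[0,0,-0.64]],
    [[0.17,-0.48,0.68],[0,0,-0.64]],
  ],
)

```text
clock: 3.98
eef_pos: [0.5588, -0.2777, 0.3607]
orientation: [3.057, -0.707, 0.01]
contact_force: [-0.6, -0.4, -0.6]
width: 0.0226
grasp_force: 49.6
```

>>> step_arm(
  commands=[
    [[0,0,0],[0,0,0]],
    [[0,0,0],[0,0,0]],
  ],
)

```text
clock: 4.15
eef_pos: [0.5587, -0.2721, 0.3553]
orientation: [-3.062, 0.699, -0.001]
contact_force: [0.3, 0.8, -1.1]
width: 0.0231
grasp_force: 49.6
```

```bash
python3 - <<'E'
from h import *
s=env.observe();print(s['clock'],s['eef_pos'],s['orientation'],s['width'])
snap("wrist","w2")
E
```

```text
4.15 [ 0.55873827 -0.27209548  0.3553185 ] [-3.06221373e+00  6.99219754e-01 -1.02149663e-03] 0.023137262436671316
```

View pics/w2.png

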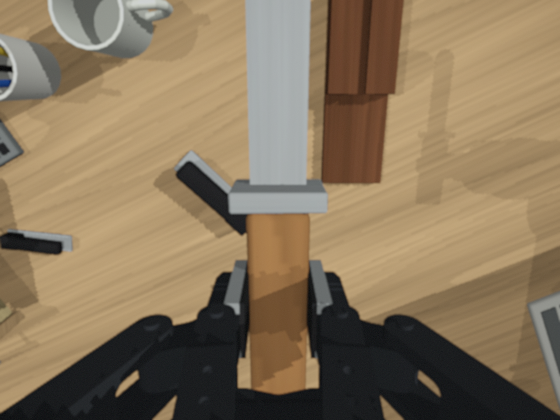

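The wrist view shows the opener held, with its guard at (278,197) and handle straight between the pads. The holder is at upper right, with its block's front edge at (362,93) and the board's end at (352,182). I'll measure both from this view.

```bash
python3 - <<'E'
from h import *
p,w=cloud("w2"); s=env.observe(); T=R.from_rotvec(s['orientation']); t=s['eef_pos']
print("yaw",np.degrees(np.arctan2(*T.as_matrix()[[1,0],0])).round(2),T.as_matrix().round(4).tolist())
def pts(b,lo,hi,W=w):
    s=W[b[1]:b[3],b[0]:b[2]].reshape(-1,3); return s[(s[:,2]>lo)&(s[:,2]<hi)]
for n,b,lo,hi in (("block",(315,0,410,110),.032,.05),("board",(315,85,395,190),.007,.02)):
    q=pts(b,lo,hi); r=cv2.minAreaRect((q[:,:2]*1000).astype(np.float32)); print(n,len(q),np.round(r[0],1),np.round(r[1],1),round(r[2],2),cv2.boxPoints(r).round(1).tolist(),q[:,2].mean())
print("desk",np.nanmedian(w[200:280,330:500,2]))
# opener in tool frame
v=T.inv().apply((w-t).reshape(-1,3)).reshape(w.shape)
for n,b in (("blade",(240,0,318,175)),("guard",(220,185,335,208)),("handle",(245,216,312,385))):
    q=v[b[1]:b[3],b[0]:b[2]].reshape(-1,3); q=q[(abs(q[:,2])<.05)]*1000
    d=cv2.fitLine(q.astype(np.float32),cv2.DIST_HUBER,0,.01,.01).ravel()
    print(n,len(q),q.mean(0).round(1),"min",np.percentile(q,2,0).round(1),"max",np.percentile(q,98,0).round(1),d[:3].round(4))
# blade edges lateral vs x
q=v[0:175,235:325].reshape(-1,3)*1000;q=q[abs(q[:,2])<30]
for a in range(50,140,15):
    k=q[(q[:,0]>a)&(q[:,0]<a+15)]
    if len(k):print(a,k[:,1].min().round(1),k[:,1].max().round(1),np.median(k[:,2]).round(1))
E
```

```text
yaw -25.65 [[0.9015, -0.4328, -0.0009], [-0.4328, -0.9015, 0.0014], [-0.0014, -0.0008, -1.0]]
block 5987 [ 631.4 -416.2] [80.8 99.4] 64.25 [[569.0999755859375, -431.0], [658.5999755859375, -474.1000061035156], [693.7000122070312, -401.3999938964844], [604.2000122070312, -358.20001220703125]] 0.03884790654382842
board 5560 [ 540.  -371.6] [ 80.3 125.4] 64.23 [[466.0, -380.5], [579.0, -435.0], [613.9000244140625, -362.70001220703125], [500.8999938964844, -308.20001220703125]] 0.013091288340430832
desk 0.0010366570652359242
blade 10609 [80.7  1.1  4.2] min [50.  -9.5  2.8] max [107.7  11.6   5.5] [0.9996 0.0283 0.0028]
guard 2228 [42.8  1.  -6.7] min [ 39.2 -16.  -10. ] max [44.7 18.1  3.2] [-0.e+00  1.e+00 -1.e-04]
handle 10687 [ 1.1  1.1 -9.4] min [-38.1 -10.5 -22.2] max [34.5 12.6 -6.7] [0.9998 0.0189 0.0036]
50 -9.9 12.1 4.1
65 -10.0 12.1 4.1
80 -10.0 12.1 4.2
95 -9.9 12.1 4.2
```

>>> step_arm(
  commands=[
    [[-0.06,-0.03,-0.06],[0,0,-0.002]],
    [[-0.12,-0.055,-0.12],[0,0,-0.002]],
    [[-0.18,-0.08,-0.18],[0,0,-0.002]],
    [[-0.2306,-0.1038,-0.24],[0,0,-0.002]],
    [[-0.2306,-0.1038,-0.32],[0,0,-0.002]],
    [[-0.2306,-0.1038,-0.4],[0,0,-0.002]],
    [[-0.2306,-0.1038,-0.47],[0,0,-0.002]],
    [[-0.2306,-0.1038,-0.53],[0,0,-0.002]],
    [[-0.2306,-0.1038,-0.58],[0,0,-0.002]],
    [[-0.2306,-0.1038,-0.62],[0,0,-0.002]],
    [[-0.2306,-0.1038,-0.64],[0,0,-0.002]],
    [[-0.2306,-0.1038,-0.648],[0,0,-0.002]],
  ],
)

```text
clock: 5.2
eef_pos: [0.4418, -0.3218, 0.0289]
orientation: [-3.06, 0.699, 0.007]
contact_force: [-0.6, 0.0, -0.0]
width: 0.0229
grasp_force: 49.6
```

>>> step_arm(
  commands=[
    [[0,0,0],[0,0,0]],
    [[0,0,0],[0,0,0]],
    [[0,0,0],[0,0,0]],
  ],
)

```text
clock: 5.45
eef_pos: [0.4443, -0.3246, 0.0328]
orientation: [3.061, -0.702, 0.004]
contact_force: [-0.3, -1.0, -0.3]
width: 0.0229
grasp_force: 49.6
```

```bash
python3 - <<'E'
from h import *
s=env.observe();print(s['clock'],s['eef_pos'],s['orientation'],s['width'],s['contact_force'])
M=R.from_rotvec(s['orientation']).as_matrix();print(np.degrees(np.arctan2(M[1,0],M[0,0])),M[:,2])
snap("wrist","w3")
snap("scene","s3")
p,w=cloud("w3")
t=s['eef_pos'];v=(w-t)@M*1000
for a in list(range(-30,160,15)):
    k=v[(abs(v[...,2]-5)<12)&(v[...,0]>a)&(v[...,0]<a+15)&(abs(v[...,1])<50)]
    if len(k):print(a,k.min(0).round(1),k.max(0).round(1),np.median(k,0).round(1))
im=cv2.imread("pics/w3.png")[0:300];sc=cv2.imread("pics/s3.png")[200:340,40:240]
cv2.imwrite("pics/m3.png",np.hstack([im[:,100:460],cv2.resize(sc,(420,300))]))
E
```

```text
5.45 [ 0.44431082 -0.32464522  0.03278594] [ 3.06129988 -0.70183274  0.003771  ] 0.02293438168154631 [-0.33291517 -0.97868918 -0.29341958]
-25.824924968181588 [ 0.00214627 -0.00138436 -0.99999674]
-30 [-30.  -11.9  -7. ] [-15.1  12.2  -3.8] [-22.    4.2  -6.3]
-15 [-15.  -11.5  -7. ] [-0.1 11.9 -5.5] [-6.2 -1.6 -6.7]
0 [  0.  -24.9  -7. ] [14.9 25.2  7.1] [10.7  6.2 -3. ]
15 [ 15.  -11.8  -7. ] [30.  12.2 -4. ] [22.9  1.  -6.6]
30 [ 30.1 -17.8  -7. ] [45.  18.3 15.2] [43.7  0.2 -2.4]
45 [ 45.  -10.9   3.1] [60.  11.2  7.6] [52.7  0.   5.1]
60 [ 60.  -10.9   3.1] [74.8 11.2  7.3] [67.7  0.1  5.2]
75 [ 75.1 -10.9   2.7] [90.  11.2  7.5] [82.7  0.1  5.3]
90 [ 90.  -10.9   2.8] [105.   11.2   7.9] [97.7  0.1  5.3]
105 [105.  -10.9   3. ] [108.4  11.1   7.9] [1.065e+02 1.000e-01 5.500e+00]
```

View pics/m3.png

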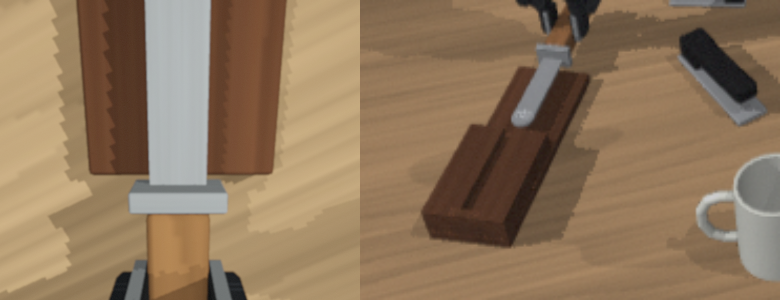

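```bash
python3 - <<'E'
from h import *
p,w=cloud("w3"); s=env.observe();M=R.from_rotvec(s['orientation']).as_matrix();t=s['eef_pos'];print(t)
v=(w-t)@M*1000
k=(w[...,2]>.008)&(w[...,2]<.0165)&(v[...,0]>0)&(v[...,0]<200)&(abs(v[...,1])<60)
for a in range(40,110,10):
    q=v[k&(v[...,0]>a)&(v[...,0]<a+10)]
    if len(q): print(a,len(q),q[:,1].min().round(1),q[:,1].max().round(1),np.median(q[:,2]).round(1))
q=v[k&(v[...,1]>15)];print("front edge x",np.percentile(q[:,0],1).round(1))
# scene view block edges in tool frame
p,w=cloud("s3");v=(w-t)@M*1000
b=(v[...,0]>100)&(v[...,0]<300)&(abs(v[...,1])<70)&(w[...,2]>.03)&(w[...,2]<.046)
for a in range(165,280,15):
    q=v[b&(v[...,0]>a)&(v[...,0]<a+15)]
    if len(q):print("blk",a,q[:,1].min().round(1),q[:,1].max().round(1))
b=(v[...,0]>70)&(v[...,0]<140)&(abs(v[...,1])<16)&(w[...,2]>.018)&(w[...,2]<.03)
q=v[b];print("blade",q[:,1].min(),q[:,1].max(),q[:,0].max())
E
```

```text
[ 0.44416128 -0.32472215  0.03257905]
40 1652 -38.9 41.4 19.7
50 3086 -38.9 41.7 19.6
60 3294 -39.0 41.6 19.6
70 3444 -38.7 41.3 19.7
80 3665 -38.8 41.5 19.7
90 3958 -38.7 41.2 19.7
100 4194 -38.8 41.7 19.8
front edge x 45.1
blk 165 -39.6 41.1
blk 180 -39.1 41.1
blk 195 -40.3 41.7
blk 210 -39.6 40.7
blk 225 -40.3 41.8
blk 240 -39.7 40.4
blk 255 -39.1 40.8
blk 270 -39.6 41.1
blade -11.701536827107144 13.090046544193155 139.65444899811578
```

>>> step_arm(
  commands=[
    [[-0.001,-0.0022,-0.002],[0,0,0]],
    [[-0.001,-0.0022,-0.002],[0,0,0]],
    [[0.017,-0.011,-0.002],[0,0,0]],
    [[0.035,-0.0196,-0.002],[0,0,0]],
    [[0.053,-0.0283,-0.002],[0,0,0]],
    [[0.071,-0.037,-0.002],[0,0,0]],
    [[0.089,-0.0457,-0.002],[0,0,0]],
    [[0.107,-0.0544,-0.002],[0,0,0]],
  ],
)

```text
clock: 6.22
eef_pos: [0.4972, -0.3518, 0.0303]
orientation: [-3.062, 0.703, -0.0]
contact_force: [0.4, 0.0, -1.0]
width: 0.0229
grasp_force: 49.6
```

>>> step_arm(
  commands=[
    [[0.015,-0.0073,0],[0,0,0]],
    [[0.03,-0.0145,0],[0,0,0]],
    [[0.045,-0.0218,0],[0,0,0]],
    [[0.06,-0.029,0],[0,0,0]],
    [[0.075,-0.0363,0],[0,0,0]],
    [[0.0864,-0.0418,0],[0,0,0]],
    [[0.0864,-0.0418,0],[0,0,0]],
  ],
)

```text
clock: 6.8
eef_pos: [0.5412, -0.3728, 0.0302]
orientation: [-3.062, 0.702, -0.001]
contact_force: [-0.1, -0.2, -1.8]
width: 0.0227
grasp_force: 49.6
```

>>> step_arm(
  commands=[
    [[0.003,-0.0015,-0.003],[0,0,0]],
    [[0.006,-0.003,-0.004],[0,0,0]],
    [[0.009,-0.0045,-0.004],[0,0,0]],
    [[0.012,-0.006,-0.004],[0,0,0]],
    [[0.014,-0.0068,-0.004],[0,0,0]],
    [[0.016,-0.0077,-0.004],[0,0,0]],
    [[0.016,-0.0077,-0.004],[0,0,0]],
  ],
)

```text
clock: 7.38
eef_pos: [0.5474, -0.3763, 0.0291]
orientation: [3.062, -0.703, -0.001]
contact_force: [-3.9, 2.0, 6.1]
width: 0.0229
grasp_force: 50.5
```

>>> step_arm(
  commands=[
    [[0.0036,-0.0017,0],[0,0,0]],
    [[0.0054,-0.0026,0],[0,0,0]],
    [[0.0054,-0.0026,0],[0,0,0]],
  ],
)

```text
clock: 7.63
eef_pos: [0.5475, -0.3764, 0.0291]
orientation: [-3.061, 0.703, 0.011]
contact_force: [-16.2, 9.3, 17.8]
width: 0.0226
grasp_force: 51.9
```

>>> step_arm(
  commands=[
    [[0,0,0],[0,0,0]],
    [[0,0,0],[0,0,0]],
    [[0,0,0],[0,0,0]],
    [[0,0,0],[0,0,0]],
  ],
  jaw=0.6,
)

```text
clock: 7.97
eef_pos: [0.5509, -0.3776, 0.0283]
orientation: [3.062, -0.702, 0.001]
contact_force: [-0.5, -0.9, -0.1]
width: 0.0513
grasp_force: 0.0
```

```bash
python3 - <<'E'
from h import *
snap("wrist","w4")
E
```

```text
(no output)
```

View pics/w4.png

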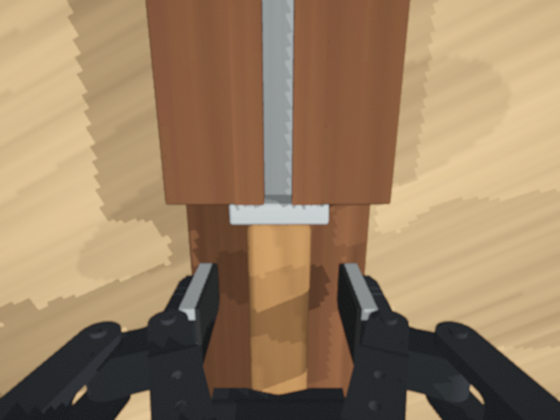

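The opener is home: its guard sits against the block face at (278,210), the handle rests on the board and the blade shows in the gap at (278,100). Next is the stapler.

>>> step_arm(
  commands=[
    [[0,0,0.06],[0,0,0]],
    [[0,0,0.13],[0,0,0]],
    [[0,0,0.18],[0,0,0]],
    [[0,0.06,0.19],[0,0,0.1]],
    [[0,0.13,0.19],[0,0,0.2]],
    [[0,0.2,0.19],[0,0,0.31]],
    [[0,0.27,0.19],[0,0,0.42]],
    [[-0.006,0.33,0.19],[0,0,0.53]],
    [[-0.006,0.38,0.19],[0,0,0.64]],
    [[-0.006,0.405,0.19],[0,0,0.75]],
    [[-0.006,0.405,0.19],[0,0,0.75]],
    [[-0.006,0.405,0.19],[0,0,0.75]],
  ],
  jaw=0.7,
)

```text
clock: 9.02
eef_pos: [0.548, -0.1747, 0.1235]
orientation: [3.098, 0.521, 0.001]
contact_force: [-0.5, -0.4, 0.2]
width: 0.0599
grasp_force: 0.0
```

```bash
python3 - <<'E'
from h import *
s=env.observe();M=R.from_rotvec(s['orientation']).as_matrix();t=s['eef_pos'];print(s['clock'],t,np.degrees(np.arctan2(M[1,0],M[0,0])),s['width'])
snap("wrist","w5");p,w=cloud("w5");v=(w-t)@M*1000
for lo,hi in((.03,.055),(.004,.012)):
  for a in range(-75,80,15):
    q=v[(w[...,2]>lo)&(w[...,2]<hi)&(v[...,0]>a)&(v[...,0]<a+15)&(abs(v[...,1])<24)]
    if len(q)>20: print(lo,a,q[:,1].min().round(1),q[:,1].max().round(1),np.median(q[:,2]).round(1),q[:,0].max().round(1))
E
```

```text
9.0167 [ 0.54799945 -0.17470443  0.1234618 ] 19.09888462162652 0.05991309848068317
0.03 -75 -10.8 13.7 89.1 -60.1
0.03 -60 -14.2 15.8 88.3 -45.0
0.03 -45 -14.2 15.6 87.5 -30.0
0.03 -30 -13.2 15.4 86.5 -15.0
0.03 -15 -13.0 14.9 85.6 -0.0
0.03 0 -13.1 14.9 84.7 15.0
0.03 15 -13.0 14.9 83.8 30.0
0.03 30 -13.1 14.7 82.9 44.9
0.03 45 -13.0 15.0 82.7 59.1
0.004 -60 -17.3 18.8 116.2 -45.7
0.004 -45 -17.1 18.6 116.0 -30.1
0.004 -30 -16.8 18.3 115.8 -15.0
0.004 -15 -17.2 18.8 115.9 -0.2
0.004 0 -16.9 18.5 115.7 15.0
0.004 15 -17.2 18.8 115.8 30.0
0.004 30 -17.1 18.5 115.8 44.6
0.004 45 -16.7 18.9 115.5 59.9
0.004 60 -17.1 18.6 115.6 65.7
```

>>> step_arm(
  commands=[
    [[0.0006,-0.0017,-0.06],[0,0,0]],
    [[0.0006,-0.0017,-0.12],[0,0,0]],
    [[0.0006,-0.0017,-0.16],[0,0,0]],
    [[0.0006,-0.0017,-0.18],[0,0,0]],
    [[0.0006,-0.0017,-0.19],[0,0,0]],
    [[0.0006,-0.0017,-0.2],[0,0,0]],
    [[0.0006,-0.0017,-0.2],[0,0,0]],
  ],
)

```text
clock: 9.65
eef_pos: [0.5483, -0.1766, 0.0233]
orientation: [3.098, 0.52, 0.0]
contact_force: [-0.0, -0.2, 0.3]
width: 0.0597
grasp_force: 0.0
```

>>> step_arm(
  commands=[
    [[0,0,0],[0,0,0]],
    [[0,0,0],[0,0,0]],
    [[0,0,0],[0,0,0]],
    [[0,0,0],[0,0,0]],
    [[0,0,0],[0,0,0]],
  ],
  jaw=0.0,
  newtons=50,
)

```text
clock: 10.07
eef_pos: [0.5491, -0.1762, 0.0246]
orientation: [3.097, 0.522, 0.003]
contact_force: [-0.8, 0.4, 6.7]
width: 0.027
grasp_force: 51.6
```

>>> step_arm(
  commands=[
    [[0,0,0.05],[0,0,0]],
    [[0,0,0.11],[0,0,0]],
    [[0,0.01,0.18],[0,0,0]],
    [[0,0.05,0.24],[0,0,0.06]],
    [[0.005,0.1,0.3],[0,0,0.12]],
    [[0.01,0.16,0.34],[0,0,0.2]],
    [[0.015,0.22,0.355],[0,0,0.28]],
    [[0.02,0.28,0.355],[0,0,0.36]],
    [[0.025,0.34,0.355],[0,0,0.44]],
    [[0.03,0.4,0.355],[0,0,0.52]],
    [[0.035,0.47,0.355],[0,0,0.6]],
  ],
)

```text
clock: 10.98
eef_pos: [0.5653, 0.0591, 0.2007]
orientation: [2.782, 1.457, -0.001]
contact_force: [1.1, -0.5, -2.7]
width: 0.0266
grasp_force: 50.5
```

>>> step_arm(
  commands=[
    [[0.005,0.06,0],[0,0,0.08]],
    [[0.01,0.12,0],[0,0,0.16]],
    [[0.015,0.18,0],[0,0,0.24]],
    [[0.02,0.24,0],[0,0,0.32]],
    [[0.025,0.3,0],[0,0,0.4]],
    [[0.03,0.36,0],[0,0,0.48]],
    [[0.035,0.41,0],[0,0,0.55]],
    [[0.035,0.45,0],[0,0,0.603]],
    [[0.035,0.477,0],[0,0,0.603]],
    [[0.035,0.477,0],[0,0,0.603]],
    [[0.035,0.477,0],[0,0,0.603]],
    [[0.035,0.477,0],[0,0,0.603]],
  ],
)

```text
clock: 11.98
eef_pos: [0.5832, 0.2965, 0.2004]
orientation: [2.196, 2.246, -0.002]
contact_force: [0.3, -0.5, -2.2]
width: 0.0269
grasp_force: 50.5
```

```bash
python3 - <<'E'
from h import *
s=env.observe();M=R.from_rotvec(s['orientation']).as_matrix();t=s['eef_pos'];print(s['clock'],t,np.degrees(np.arctan2(M[1,0],M[0,0])),s['width'],s['joint_positions'].round(2))
snap("wrist","w6");snap("scene","s6")
cv2.imwrite("pics/m6.png",np.hstack([cv2.imread("pics/w6.png")[:,60:460],cv2.imread("pics/s6.png")[:,160:]]))
p,w=cloud("w6");v=(w-t)@M*1000
q=w[(abs(v[...,2])<45)&(v[...,0]>45)&(v[...,0]<80)&(abs(v[...,1])<30)];print("stapler far end",q.min(0),q.max(0),len(q))
for y in (.34,.36,.38):
    q=w[(abs(w[...,1]-y)<.005)&(w[...,0]>.45)&(w[...,0]<.7)&(w[...,2]<.1)]
    f=q[(q[:,2]>.018)&(q[:,2]<.028)];g=q[(q[:,2]>.068)&(q[:,2]<.08)];h=q[(q[:,2]>.081)]
    for n,a in(("floor",f),("panel",g),("chest",h)):
        if len(a)>5:print(y,n,a.min(0).round(4),a.max(0).round(4))
E
```

```text
11.9833 [0.5832487  0.2965203  0.20038972] 91.27913422301954 0.02690126699709186 [-0.03  0.58 -0.75  1.32  0.39  1.4  -0.75]
stapler far end [0.5638375  0.34121754 0.18028572] [0.60015144 0.36216354 0.21929415] 5944
0.34 floor [0.5224 0.335  0.021 ] [0.6596 0.345  0.0279]
0.34 panel [0.502  0.335  0.0682] [0.6469 0.3448 0.0799]
0.34 chest [0.646  0.335  0.0813] [0.6999 0.345  0.0881]
0.36 floor [0.5219 0.355  0.0207] [0.6586 0.365  0.0276]
0.36 panel [0.5011 0.355  0.0684] [0.6464 0.365  0.08  ]
0.36 chest [0.6454 0.355  0.0811] [0.6999 0.365  0.0886]
0.38 floor [0.5213 0.375  0.0206] [0.6581 0.385  0.0278]
0.38 panel [0.5004 0.375  0.068 ] [0.6459 0.385  0.08  ]
0.38 chest [0.645 0.375 0.081] [0.6999 0.385  0.0883]
```

View pics/m6.png

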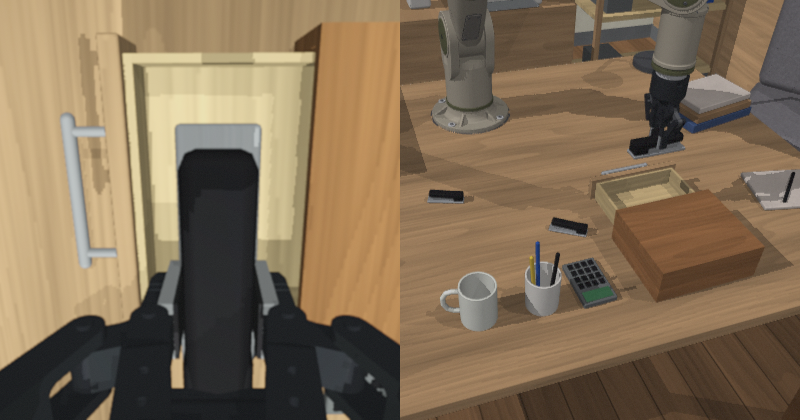

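The stapler hangs level over the open drawer, with 36 mm or more of clearance to the front panel and the chest front on either side. Lowering it now.

>>> step_arm(
  commands=[
    [[0,0,-0.05],[0,0,0]],
    [[0,0,-0.1],[0,0,0]],
    [[0,0,-0.15],[0,0,0]],
    [[0,0,-0.2],[0,0,0]],
    [[0,0,-0.24],[0,0,0]],
    [[0,0,-0.27],[0,0,0]],
    [[0,0,-0.285],[0,0,0]],
    [[0,0,-0.295],[0,0,0]],
    [[0,0,-0.298],[0,0,0]],
    [[0,0,-0.298],[0,0,0]],
    [[0,0,-0.298],[0,0,0]],
  ],
)

```text
clock: 13.0
eef_pos: [0.5837, 0.2981, 0.0531]
orientation: [2.195, 2.247, 0.003]
contact_force: [-0.1, 0.7, -2.3]
width: 0.0269
grasp_force: 50.5
```

>>> step_arm(
  commands=[
    [[0,0,-0.002],[0,0,0]],
    [[0,0,-0.004],[0,0,0]],
    [[0,0,-0.006],[0,0,0]],
    [[0,0,-0.006],[0,0,0]],
  ],
)

```text
clock: 13.33
eef_pos: [0.5831, 0.2976, 0.0488]
orientation: [2.195, 2.247, 0.0]
contact_force: [-0.4, 0.4, -2.8]
width: 0.0269
grasp_force: 50.5
```

>>> step_arm(
  commands=[
    [[0,0,-0.002],[0,0,0]],
    [[0,0,-0.003],[0,0,0]],
    [[0,0,-0.004],[0,0,0]],
    [[0,0,-0.004],[0,0,0]],
  ],
)

```text
clock: 13.67
eef_pos: [0.5831, 0.2976, 0.0468]
orientation: [-2.195, -2.247, -0.0]
contact_force: [-0.1, -0.7, -1.4]
width: 0.0268
grasp_force: 50.5
```

>>> step_arm(
  commands=[
    [[0,0,-0.001],[0,0,0]],
    [[0,0,-0.002],[0,0,0]],
    [[0,0,-0.003],[0,0,0]],
    [[0,0,-0.003],[0,0,0]],
  ],
)

```text
clock: 14.0
eef_pos: [0.5841, 0.2977, 0.0467]
orientation: [2.195, 2.246, 0.003]
contact_force: [-1.7, -2.4, 6.2]
width: 0.027
grasp_force: 51.7
```

>>> step_arm(
  commands=[
    [[0,0,0],[0,0,0]],
    [[0,0,0],[0,0,0]],
    [[0,0,0],[0,0,0]],
    [[0,0,0.01],[0,0,0]],
    [[0,0,0.05],[0,0,0]],
    [[0,0,0.12],[0,0,0]],
    [[0,0,0.2],[0,0,0]],
    [[0,0,0.27],[0,0,0]],
    [[0,0,0.32],[0,0,0]],
    [[0,0,0.32],[0,0,0]],
  ],
  jaw=0.5,
)

```text
clock: 14.83
eef_pos: [0.5848, 0.2997, 0.2127]
orientation: [2.193, 2.246, 0.015]
contact_force: [0.4, 0.1, -0.1]
width: 0.0424
grasp_force: 0.0
```

>>> step_arm(
  commands=[
    [[-0.08,0,0],[0,0,0]],
    [[-0.16,-0.005,0],[0,0,0]],
    [[-0.24,-0.01,0],[0,0,0]],
    [[-0.3,-0.012,0],[0,0,0]],
    [[-0.336,-0.012,0],[0,0,0]],
    [[-0.336,-0.012,0],[0,0,0]],
    [[-0.336,-0.012,0],[0,0,0]],
  ],
  jaw=0.0,
)

```text
clock: 15.42
eef_pos: [0.4146, 0.2917, 0.2058]
orientation: [2.193, 2.247, 0.001]
contact_force: [0.4, -0.2, -0.3]
width: -0.0002
grasp_force: 0.0
```

```bash
python3 - <<'E'
from h import *
s=env.observe();t=s['eef_pos'];print(s['clock'],t,s['width'])
snap("wrist","w7");snap("top","t7")
for f in("w7","t7"):
    p,w=cloud(f)
    q=w[(w[...,0]>.45)&(w[...,0]<.49)&(w[...,1]>.22)&(w[...,1]<.37)&(w[...,2]>.042)&(w[...,2]<.065)]; print(f,"bar",len(q),np.percentile(q,[2,50,98],0).round(4).tolist())
    q=w[(w[...,0]>.55)&(w[...,0]<.62)&(w[...,1]>.22)&(w[...,1]<.38)&(w[...,2]>.045)&(w[...,2]<.08)]; print(f,"stapler",len(q),np.percentile(q,[2,50,98],0).round(4).tolist())
cv2.imwrite("pics/m7.png",np.hstack([cv2.imread("pics/w7.png")[:,60:460],cv2.resize(cv2.imread("pics/t7.png")[90:300,60:260],(400,420))]))
E
```

```text
15.4167 [0.41463613 0.29165672 0.20579764] -0.0001758265558946418
w7 bar 2401 [[0.4628, 0.2336, 0.0483], [0.4689, 0.3018, 0.0523], [0.4879, 0.3544, 0.0544]]
w7 stapler 5956 [[0.5689, 0.2393, 0.0475], [0.5786, 0.3017, 0.0595], [0.5959, 0.3538, 0.064]]
t7 bar 294 [[0.464, 0.2299, 0.0476], [0.4694, 0.2895, 0.0529], [0.4878, 0.3506, 0.0575]]
t7 stapler 612 [[0.5697, 0.235, 0.0518], [0.5829, 0.2922, 0.0601], [0.5973, 0.3508, 0.0662]]
```

View pics/m7.png

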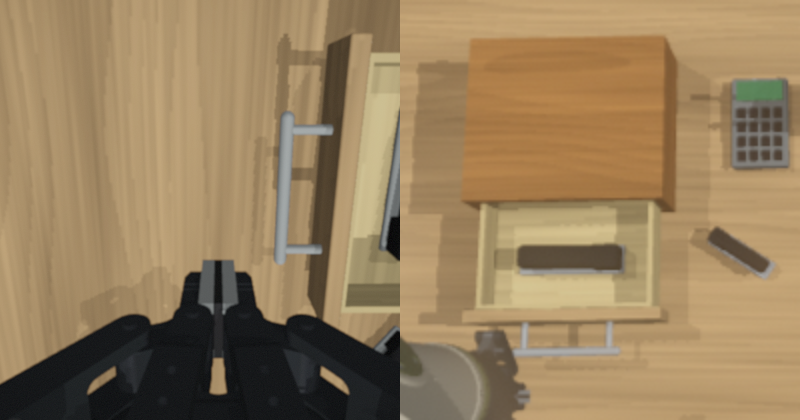

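The stapler stands on its base in the drawer (top view at 570,260), and its top reads 64 mm, which is 22 + 41 as expected. The bar handle is at x 0.468, y 0.292. I'm lowering the shut jaws in front of the bar and pushing slowly.

>>> step_arm(
  commands=[
    [[0,0,-0.08],[0,0,0]],
    [[0,0,-0.16],[0,0,0]],
    [[0,0,-0.22],[0,0,0]],
    [[0,0,-0.27],[0,0,0]],
    [[0,0,-0.31],[0,0,0]],
    [[0,0,-0.324],[0,0,0]],
    [[0,0,-0.324],[0,0,0]],
    [[0.01,0,-0.324],[0,0,0]],
    [[0.02,0,-0.324],[0,0,0]],
    [[0.03,0,-0.324],[0,0,0]],
    [[0.04,0,-0.324],[0,0,0]],
    [[0.05,0,-0.324],[0,0,0]],
  ],
)

```text
clock: 16.52
eef_pos: [0.4414, 0.2917, 0.0441]
orientation: [2.196, 2.246, 0.002]
contact_force: [-0.9, 0.1, 0.5]
width: -0.0002
grasp_force: 0.0
```

>>> step_arm(
  commands=[
    [[0.008,0,0],[0,0,0]],
    [[0.018,0,0],[0,0,0]],
    [[0.03,0.001,0],[0,0,0]],
    [[0.042,0.001,0],[0,0,0]],
    [[0.054,0.001,0],[0,0,0]],
    [[0.066,0.002,0],[0,0,0]],
    [[0.078,0.002,0],[0,0,0]],
    [[0.09,0.002,0],[0,0,0]],
    [[0.1,0.002,0],[0,0,0]],
    [[0.11,0.003,0],[0,0,0]],
    [[0.118,0.003,0],[0,0,0]],
    [[0.126,0.003,0],[0,0,0]],
  ],
)

```text
clock: 17.52
eef_pos: [0.5034, 0.2932, 0.0432]
orientation: [-2.195, -2.247, 0.0]
contact_force: [-1.4, 0.9, -0.3]
width: -0.0003
grasp_force: 0.6
```

>>> step_arm(
  commands=[
    [[0.008,0,0],[0,0,0]],
    [[0.018,0,0],[0,0,0]],
    [[0.03,0.001,0],[0,0,0]],
    [[0.042,0.001,0],[0,0,0]],
    [[0.054,0.001,0],[0,0,0]],
    [[0.066,0.002,0],[0,0,0]],
    [[0.078,0.002,0],[0,0,0]],
    [[0.09,0.002,0],[0,0,0]],
    [[0.1,0.003,0],[0,0,0]],
    [[0.108,0.003,0],[0,0,0]],
    [[0.114,0.003,0],[0,0,0]],
    [[0.12,0.003,0],[0,0,0]],
  ],
)

```text
clock: 18.52
eef_pos: [0.5633, 0.2946, 0.0432]
orientation: [-2.195, -2.247, 0.0]
contact_force: [-0.4, 0.4, 0.0]
width: -0.0003
grasp_force: 0.6
```

>>> step_arm(
  commands=[
    [[0.005,0,0],[0,0,0]],
    [[0.01,0,0],[0,0,0]],
    [[0.015,0,0],[0,0,0]],
    [[0.02,0,0],[0,0,0]],
    [[0.02,0,0],[0,0,0]],
  ],
)

```text
clock: 18.93
eef_pos: [0.5738, 0.2944, 0.0433]
orientation: [2.196, 2.247, 0.001]
contact_force: [0.3, 0.3, -0.0]
width: 0.0001
grasp_force: 0.0
```

>>> step_arm(
  commands=[
    [[0.004,0,0],[0,0,0]],
    [[0.008,0,0],[0,0,0]],
    [[0.012,0,0],[0,0,0]],
    [[0.012,0,0],[0,0,0]],
  ],
)

```text
clock: 19.27
eef_pos: [0.5788, 0.2946, 0.0432]
orientation: [-2.195, -2.247, 0.001]
contact_force: [-2.9, -1.1, 2.0]
width: 0.0001
grasp_force: 1.5
```

>>> step_arm(
  commands=[
    [[0.002,0,0],[0,0,0]],
    [[0.004,0,0],[0,0,0]],
    [[0.006,0,0],[0,0,0]],
    [[0.006,0,0],[0,0,0]],
  ],
)

```text
clock: 19.6
eef_pos: [0.5791, 0.2947, 0.0431]
orientation: [-2.192, -2.247, 0.008]
contact_force: [-14.7, -3.6, 8.9]
width: -0.0
grasp_force: 7.1
```

The arm stopped against 15 N at x 0.579, so the drawer is at its stop. Backing off and checking.

>>> step_arm(
  commands=[
    [[-0.02,0,0],[0,0,0]],
    [[-0.06,0,0],[0,0,0]],
    [[-0.12,0,0],[0,0,0]],
    [[-0.15,0,0.06],[0,0,0]],
    [[-0.15,0,0.14],[0,0,0]],
    [[-0.15,0,0.22],[0,0,0]],
    [[-0.15,0,0.3],[0,0,0]],
    [[-0.15,0,0.38],[0,0,0]],
    [[-0.15,-0.08,0.38],[0,0,0]],
    [[-0.15,-0.16,0.38],[0,0,0]],
    [[-0.15,-0.24,0.38],[0,0,0]],
    [[-0.15,-0.24,0.38],[0,0,0]],
  ],
)

```text
clock: 20.6
eef_pos: [0.5096, 0.1646, 0.2332]
orientation: [2.206, 2.231, -0.004]
contact_force: [1.7, -0.5, -0.7]
width: -0.0001
grasp_force: 0.0
```

```bash
python3 - <<'E'
from h import *
s=env.observe();print(s['clock'],s['eef_pos'],s['contact_force'])
snap("top","t9");snap("scene","s9")
p,w=cloud("t9")
q=w[(w[...,0]>.57)&(w[...,0]<.63)&(w[...,1]>.24)&(w[...,1]<.34)&(w[...,2]>.042)&(w[...,2]<.062)]; print("bar",len(q),np.percentile(q,[2,50,98],0).round(4).tolist())
q=w[(w[...,0]>.60)&(w[...,0]<.66)&(w[...,1]>.2)&(w[...,1]<.4)&(w[...,2]>.066)&(w[...,2]<.08)]; print("panel",len(q),np.percentile(q,[2,50,98],0).round(4).tolist())
cv2.imwrite("pics/m9.png",np.hstack([cv2.resize(cv2.imread("pics/t9.png"),(420,315)),cv2.resize(cv2.imread("pics/s9.png")[100:415],(380,315))]))
E
```

```text
20.6 [0.50958902 0.1645924  0.23321475] [ 1.65881524 -0.50672031 -0.69541867]
bar 11 [[0.6203, 0.2422, 0.0491], [0.6234, 0.2447, 0.0524], [0.6286, 0.2481, 0.0546]]
panel 177 [[0.634, 0.201, 0.0681], [0.6416, 0.2283, 0.0738], [0.6502, 0.2579, 0.0792]]
```

View pics/m9.png

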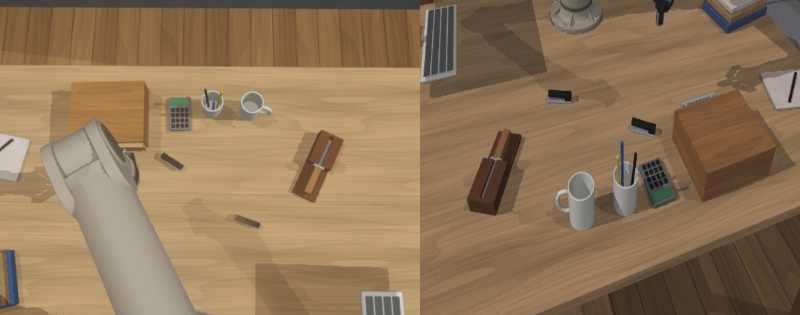

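The drawer is shut: the front panel reads x 0.634 against an expected 0.635. The opener is home, and the mug, calculator and pen cup look undisturbed. Handing in.

```bash
python3 -c "
from workcell import env
print(env.finish_job())"
```

```text
the job is handed in; nothing more can be done
None
```

The job is handed in, at about 21 s of the 72 s allowed: the opener is home in its holder with its guard against the block, the full-size stapler is standing in the chest's shut drawer, and the mug, calculator and pen cup were left alone.

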